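Run the spot template under the focuser and wind the drawtube down

ROBOT

A 7-joint arm with a two-finger parallel gripper is mounted at the origin on the work surface. World frame = base frame: x ahead of the robot, y to its left, z up, the work surface at z = 0. Lengths are in m, angles in rad, forces in N, time in s.
With the tool pointing down it reaches from about 0.4 to 0.875 m from the base axis. Payload 6.5 kg.
Tool frame: the origin (TCP) lies midway between the tips of the shut fingers; the grasp point (between the pads) lies 19 mm behind it (grip_depth is the distance from the TCP to the grasp point, in m); z points along the fingers, y is the line along which they close (so a half turn about z gives the same grasp; the last joint's range is limited). The gripper opens to 88 mm and grips with 3 to 60 N. Pads are 18 mm wide; open, the fingers measure 123 mm over their backs; the gripper's body (75 mm by 187 mm) begins 45 mm behind the grasp point.
Start: joints at [-1.358, 0.536, -0.004, 1.538, 0.003, 1.067, -0.071], TCP at [0.179, 0.625, 0.239] pointing down, gripper open.
Joint ranges: [-2.7, 2.7], [-0.37, 2.16], [-1.27, 1.26], [0.24, 2.4], [-1.31, 4.45], [0.19, 1.91], [-2.76, 2.76]. Speed limits (rad/s): [2.39, 2.39, 3.14, 3.14, 3.14, 3.14, 3.14].

INTERFACE

Orientations are given as a unit quaternion [w, x, y, z].
In Python, from bench import read_state, get_image, finish_job, grip_depth gives the robot as it stands.
- The arm moves only by the tool move_arm, never from a script. Its argument "moves" is a list that holds one entry, the list of rows, each a list of 6 numbers: the shift along the tool's x, y, z each as a share of 100 mm, from -1 to 1, then the turn, a rotation vector about the tool's x, y, z each as a share of 360 degrees, from -1 to 1. In form: [[[tx, ty, tz, ax, ay, az], ...]]. A call has 1 to 5 rows; each row shifts and turns the commanded pose from where the row before left it, along the tool's axes as they then stand; what a row does not reach is not made up. A row lasts 1/10 s, in which the tool goes at most 50 mm and 8.59 degrees, less where a joint would pass 70% of its speed; a pose out of reach is approached as far as the arm can. A call with a number of a shift or a turn outside -1 to 1 is refused whole. A call with a gripper value outside its range is refused whole. "claw" is the closure, from -1 (fully open) to 1 (shut), set as the call begins (left out, the last holds). The fingers move at their own pace and stop on an object; "grip_force" is the grip in N (left out, the last holds). Time passes only in rows, so rows that do not move let the fingers close. It gives the time, the measured TCP pose, the force, the opening and the grip force at its end, in the units of the state.
- read_state(): the state, without advancing time (a new reading comes with each control period).
- get_image(name): name is "scene" or "top"; returns a dict with "pixels" (400x640x3 uint8, red, green, blue), "fx", "fy", "cx", "cy" (pixels), "world_from_camera" (4x4, takes a point from camera to world coordinates). Camera axes: x right, y up, looking along -z (the intrinsics and any distortion apply to the point x, -y, -z); pixel columns grow to the right and rows downward; lengths in m; the calibration is good to about 2 mm. A picture is of the moment at which its call begins. There is no depth.
- finish_job(): hands the job in; it is judged then, once.
The state is a dict: "time_s": time; "q": joint angles; "dq": joint speeds; "joint_torque": joint torques, N m; "ee_pos": TCP position; "eef_rot": TCP orientation; "wrist_force": force on the tool from outside, world axes, zero at the start; "wrist_torque": the same for the moment, N m; "opening": finger opening in m; "gripper_force": force on a finger pad.
Only numpy, scipy, OpenCV 4.12 (cv2) and the standard library are available. Lean on these libraries where they do the work, as an engineer would, in place of code of your own. Each camera call takes 0.05 s, during which the arm holds its last target. There are 200 camera calls.

TASK

Run the aluminium template carriage, nose first, in between the two guide rails and under the raised brass drawtube until its nose is fully home against the end stop. Then wind the crank clockwise, which lowers the drawtube over the glass, until the crank's pointer stands at the long bold mark on the dial. Leave the other things on the table where they are.

Things in the scene. Friction and masses are not known exactly. Their poses are not given: they have to be found in the camera images.
- fixture: Collimation fixture, fixed to the table. Origin on the table straight below the drawtube axis; +x is the direction in which the carriage slides home. Two parallel aluminium guide rails 15 mm high, inner faces at y = +-49 mm, x = -54 to +60 mm; iron end stop 24 mm high, its face at x = +46 mm. A crank pedestal with a round dial stands at x = +210 mm.
- mouth (a point): Centre of the flared mouth of the guide rails, on the table at fixture x = -92, y = 0 mm. The flare narrows from about 146 mm here to the 98 mm rail spacing at x = -54 mm; its outer corners reach y = +-80 mm, height 15 mm.
- arch (a point): Centre of the top of the iron arch that spans the rails, 104 mm above the table on the drawtube axis. Arch x = -28 to +28 mm, y = +-80 mm in the fixture's frame, underside 72 mm above the table. The vertical brass drawtube (50 mm diameter, 62 mm at its collar) sticks up through it to 180 mm at most; its drive bar and rod run beside the arch at y = -92 mm.
- carriage: Loose flat aluminium carriage, 200 x 92 x 12 mm, 0.35 to 0.7 kg. Origin on its underside below the centre of its green glass spot disc; +x points to its nose. Plate x = -154 to +46, y = +-46 mm. Brass rim round the glass, 88 mm outside, 72 mm inside, top 28 mm above the table. At home its origin and axes coincide with the fixture's and the nose meets the stop.
- handle (a point): Grip point of the carriage's walnut fin handle near its tail, at carriage x = -130, y = 0, 48 mm above its underside. Fin 44 mm long (carriage x), 16 mm thick (carriage y), top at 62 mm; pinch it across its thickness.
- crank (a joint): Angle of the iron crank (rad): 0 = drawtube fully up, grows clockwise seen from above, end of travel 2.5; the pointer stands exactly at the long bold mark at 2.20. Starts between 0 and 0.7. Winding lowers the drawtube, 31 mm over 0 to 2.2 rad. The crank stays where it is left.
- crank_axis (a point): Point on the crank's vertical axis at the dial's top face, 46 mm above the table; in the fixture's frame at x = 210, y = 0 mm. The round dial is 176 mm in diameter.
- crank_grip (a point): Middle of the crank's upright walnut handle sleeve, 91 mm above the table, 50 mm from the axis; sleeve 22 to 24 mm diameter, from 61 to 111 mm above the table, turning freely on its pin. Moving it clockwise round the crank axis winds the crank.
- pointer (a point): Tip of the small pointer at the end of the crank arm, just beyond the handle, 72 mm from the crank axis, above the dial.
- mark (a point): Middle of the long bold mark on the dial (20 mm long, 5 mm wide; the other ticks are short and thin, every 0.2 rad), 76 mm from the crank axis, on the side away from the arch (fixture +x).
- tube_mouth (a point): Centre of the drawtube's lower mouth: 45 to 51 mm above the table at the start, 20 mm when the pointer is at the mark (inside the carriage's rim, clear of the glass).
- eyepiece: Bystander: cream enamel eyepiece standing upright, up to 48 mm diameter, 66 mm tall. Origin at its underside (tools: on the table, near the middle).
- thumbscrew_a: Bystander: knurled aluminium thumbscrew knob, head 38 mm diameter, standing 34 mm tall with its stem up. Origin at its underside (tools: on the table, near the middle).
- thumbscrew_b: Bystander: a second knurled aluminium thumbscrew knob, the same as the other. Origin at its underside (tools: on the table, near the middle).
- dust_cap: Bystander: round black dust cap, 64 mm diameter, 22 mm tall. Origin at its underside (tools: on the table, near the middle).
- screwdriver: Bystander: screwdriver lying on the table beyond the fixture. Origin at its underside (tools: on the table, near the middle).
- lens_brush: Bystander: brush lying on the table beyond the carriage. Origin at its underside (tools: on the table, near the middle).
- lens_cleaner: Bystander: small bottle, 52 mm diameter, 110 mm tall. Origin at its underside (tools: on the table, near the middle).
Things that resemble listed ones, but are neither listed nor needed, are in the scene too. Of the things like the carriage, leave any that is blue or pink; of the rest the larger one is meant.

How it is judged:
On the way:
1. the carriage is fully home against the stop while the drawtube is still raised (x of carriage in the frame of fixture between -0.005 and 0.004 m and y of carriage in the frame of fixture between -0.006 and 0.006 m and z of carriage in the frame of fixture below 0.004 m and angle between the x axis of carriage and the x axis of fixture, either way round below 0.06 rad and value of joint crank below 1.2 rad), for 0.2 s.
At the end, for the whole second after the job is handed in: The carriage lies flat between the rails with its nose within 5 mm of the stop (sideways within 6 mm, square within 0.06 rad), and the crank's pointer is within 0.12 rad of the long mark (crank between 2.08 and 2.32 rad); the carriage at rest (x of carriage in the frame of fixture between -0.005 and 0.004 m and y of carriage in the frame of fixture between -0.006 and 0.006 m and z of carriage in the frame of fixture below 0.004 m and angle between the x axis of carriage and the x axis of fixture, either way round below 0.06 rad and value of joint crank between 2.08 and 2.32 rad and linear speed of carriage below 0.02 m/s); the robot touches nothing.
It fails at once if a bystander is pushed more than 30 mm from its place (distance of any of eyepiece, thumbscrew_a, thumbscrew_b, dust_cap, screwdriver, lens_brush, lens_cleaner from where it was at the start of the episode above 0.03 m).
It also fails if it takes over 58 s, if anything falls off the work surface, if the arm or the gripper's body presses on something with over 40 N, if the wrist force passes 120 N, or if a joint passes its speed limit or range.

## Working session

There is one attempt and no reset: what is moved stays moved. The work goes in short steps, Python scripts to look and compute and a tool call to move; the robot and the scene stay as the last step left them, time stands still between calls to the robot, and variables do not carry over. Pictures are saved under pics/ and viewed, at most 10 in all, crops included, and the job is handed in when it is done.

Besides the shell and the picture viewer there is one more tool, called after "Emit:" by a JSON object that holds its "fn" and its "kwargs", one argument or row to a line. move_arm: Moves the arm, as the interface text tells. Shift numbers are shares of 100 mm and turn numbers shares of 360 degrees, none past 1 either way. Its arguments: {"type":"object","properties":{"moves":{"type":"array"},"claw":{"type":"number"},"grip_force":{"type":"number"}},"required":["moves"]}

```bash
mkdir -p pics; ls; python3 - <<'E'
from bench import *
import cv2,numpy as np,pickle
d={}
for n in("scene","top"):
    d[n]=get_image(n); cv2.imwrite(f"pics/{n}0.png",d[n]["pixels"][:,:,::-1])
    print(n,{k:(v.tolist() if hasattr(v,'tolist') else v) for k,v in d[n].items() if k!="pixels"})
pickle.dump(d,open("im0.pkl","wb"))
s=read_state();print(s,grip_depth)
E
```

```text
pics
scene {'fx': 506.5906381422144, 'fy': 506.5906381422144, 'cx': 327.88884180445734, 'cy': 195.40698639240244, 'world_from_camera': [[0.11263381673229421, -0.531528586497496, 0.8395183053777266, 1.6693029951462648], [0.9936235693431217, 0.055929538270714604, -0.09789836155247604, -0.1785638992465592], [0.005081906546819416, 0.8451918412317991, 0.5344388886870519, 0.8068480300213018], [0.0, 0.0, 0.0, 1.0]]}
top {'fx': 513.5210425870262, 'fy': 513.5210425870262, 'cx': 318.70284079793345, 'cy': 194.98916038487116, 'world_from_camera': [[-0.027187791529096596, 0.9974372989970683, -0.06617898881973588, 0.4522538925168], [-0.9996296665224951, -0.02720518519925553, 0.0006385189107153775, -0.03737731731140739], [-0.001163529069477881, 0.06617184044370045, 0.9978075634772456, 1.3823568996035593], [0.0, 0.0, 0.0, 1.0]]}
{'time_s': 0.1, 'q': array([-1.35820072,  0.53709313, -0.0044471 ,  1.53877242,  0.00262468,
        1.06730458, -0.07119299]), 'dq': array([-0.00016601, -0.00208163,  0.00219695, -0.00023273, -0.00014876,
        0.00096877,  0.00063954]), 'joint_torque': array([ 3.32623102e-03, -5.72081959e+01,  9.94605795e-01, -2.52230573e+01,
       -5.60410938e-02,  1.34644247e-02,  2.48698052e-05]), 'ee_pos': array([0.17873954, 0.62436023, 0.23792559]), 'eef_rot': array([-4.27144397e-05,  1.38898255e-01,  9.90306345e-01, -7.84760012e-04]), 'wrist_force': array([-0.37529474,  0.05437367,  0.15015448]), 'wrist_torque': array([ 0.04291567, -0.02130023,  0.03035689]), 'gripper_force': 0.0, 'opening': 0.08812938120301904} 0.0187
```

View pics/top0.png

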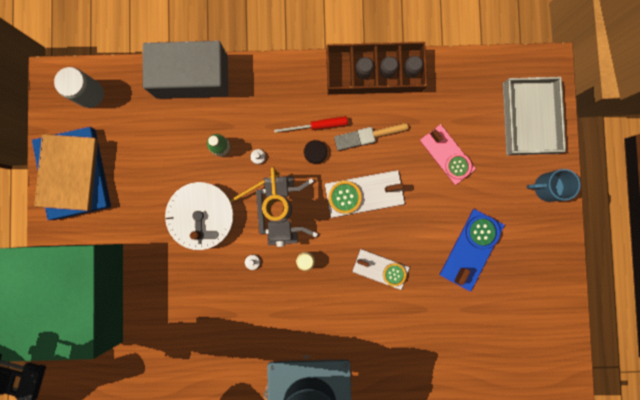

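View pics/scene0.png

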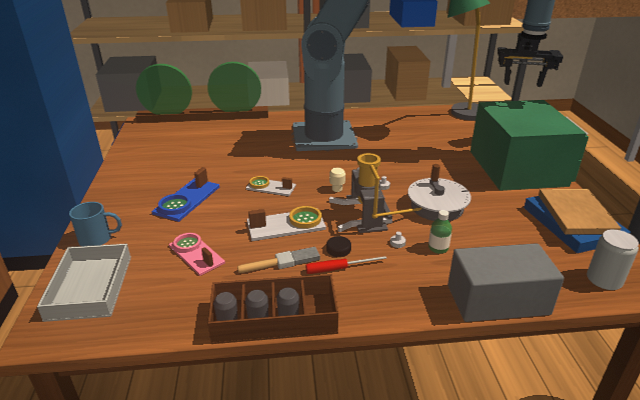

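Top view: candidates for the carriage are the white large plate at (365,195), a white small plate (381,270), pink (447,153) and blue (472,250). By the description I choose the large white one: its glass is at (345,198) and its handle at (398,188). The fixture is at (275,208) and the dial at (199,215). Next is a close crop to check.

```bash
cat > h.py <<'E'
import numpy as np,cv2
from bench import *
def ray(c,u,v):
    M=np.array(c["world_from_camera"]);d=np.array([(u-c["cx"])/c["fx"],-(v-c["cy"])/c["fy"],-1.]);return M[:3,3],M[:3,:3]@d
def onz(c,u,v,z):
    o,d=ray(c,u,v);return o+d*(z-o[2])/d[2]
def proj(c,p):
    M=np.array(c["world_from_camera"]);q=M[:3,:3].T@(np.asarray(p)-M[:3,3]);return np.array([c["cx"]+c["fx"]*q[0]/-q[2],c["cy"]-c["fy"]*q[1]/-q[2]])
E
python3 - <<'E'
from h import *; import pickle
d=pickle.load(open("im0.pkl","rb"))
a=d["top"]["pixels"][150:290,155:415,::-1]; cv2.imwrite("pics/c1.png",cv2.resize(a,None,fx=3,fy=3,interpolation=cv2.INTER_CUBIC))
b=d["scene"]["pixels"][140:260,240:480,::-1]; cv2.imwrite("pics/c2.png",cv2.resize(b,None,fx=3.3,fy=3.3,interpolation=cv2.INTER_CUBIC))
t=d["top"]; im=t["pixels"]; hsv=cv2.cvtColor(im,cv2.COLOR_RGB2HSV)
def big(mask,x0,x1,y0,y1):
    m=np.zeros_like(mask);m[y0:y1,x0:x1]=mask[y0:y1,x0:x1]
    cs,_=cv2.findContours(m,cv2.RETR_EXTERNAL,cv2.CHAIN_APPROX_NONE);return max(cs,key=cv2.contourArea)
white=((hsv[...,1]<60)&(hsv[...,2]>140)).astype(np.uint8)*255
c=big(white,318,412,160,225);r=cv2.minAreaRect(c);print("plate",r,[onz(t,*p,0.012)[:2].round(4).tolist() for p in cv2.boxPoints(r)])
gold=((hsv[...,0]>12)&(hsv[...,0]<45)&(hsv[...,1]>130)&(hsv[...,2]>120)).astype(np.uint8)*255
c=big(gold,322,366,175,220);e=cv2.fitEllipse(c);print("rim",e,onz(t,*e[0],0.028))
c=big(gold,255,295,190,225);e=cv2.minEnclosingCircle(c);print("tube",e)
c=big(white,155,237,175,255);e=cv2.fitEllipse(cv2.convexHull(c));print("dial",e,onz(t,*e[0],.046))
E
```

```text
plate ((376.5238952636719, 191.32891845703125), (33.905025482177734, 50.00171661376953), 79.50852966308594) [[0.5833, -0.1202], [0.6042, -0.2528], [0.5143, -0.2659], [0.4936, -0.1339]]
rim ((344.8124694824219, 196.4796142578125), (32.183509826660156, 32.64890670776367), 164.1321258544922) [ 0.5362539  -0.10710637  0.028     ]
tube ((274.5, 205.23333740234375), 15.437209129333496)
dial ((198.91989135742188, 215.653076171875), (66.55032348632812, 67.50263977050781), 60.50475311279297) [0.49552216 0.27477091 0.046     ]
```

View pics/c1.png

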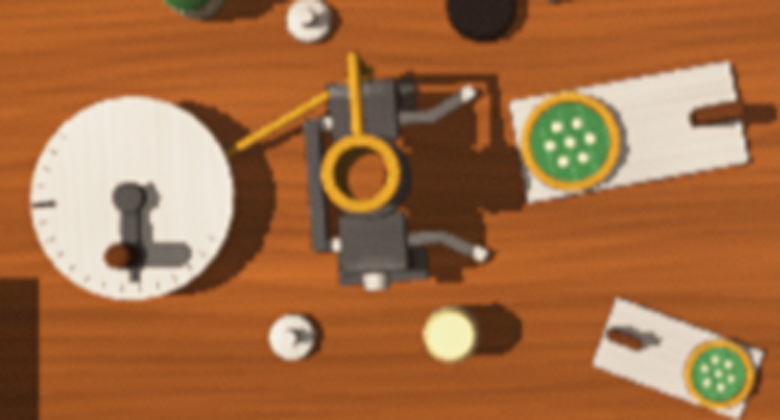

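View pics/c2.png

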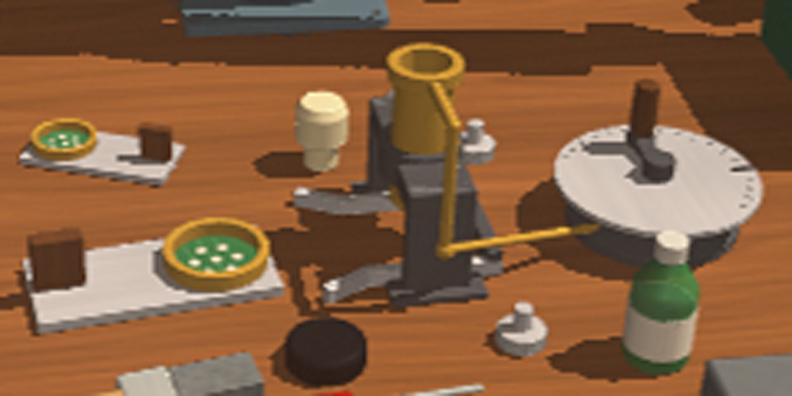

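The crops confirm the choice: the big white carriage has its glass at about (345,197), corners near (325,183), (398,171), (404,203) and (332,218), and its fin at (397,188). The dial's bold mark is at (169,218) and the crank sleeve at (195,235). The flare tips are at (311,181) and (316,235).

```bash
python3 - <<'E'
from h import *; import pickle
d=pickle.load(open("im0.pkl","rb"));t=d["top"];s=d["scene"]
f=lambda u,v,z:onz(t,155+(u+.5)/3-.5,150+(v+.5)/3-.5,z)
g=lambda u,v,z:onz(s,240+(u+.5)/3.3-.5,140+(v+.5)/3.3-.5,z)
dc=f(132,198,.046);mk=f(43,204,.046);tb=f(361,174,.178);m1,m2=f(469,93,.015),f(482,254,.015)
print("dial",dc,"mark",mk,"tube",tb,"tubescene",g(426,63,.178),"mouth",(m1+m2)/2,m1,m2)
for a,b in((mk,dc),(dc,tb),(dc,(m1+m2)/2)):
    v=a-b;print(np.hypot(*v[:2]),np.degrees(np.arctan2(v[1],v[0])))
v=m2-m1;print("mouth yaw",np.degrees(np.arctan2(v[1],v[0]))+90, np.hypot(*v[:2]))
P=np.array([f(u,v,.012) for u,v in((511,100),(729,62),(748,160),(530,203))])
print("plate",P.round(4).tolist(),[np.linalg.norm(P[i]-P[(i+1)%4]).round(4) for i in range(4)])
x=(P[0]+P[3]-P[1]-P[2]);print("car yaw",np.degrees(np.arctan2(x[1],x[0])))
u=x/np.linalg.norm(x);print("origin from plate",P.mean(0)+u*.054, "rim scene",g(216,242,.028))
rim=np.array([.5363,-.1071,0]);print("handle",rim-u*.13, P.mean(0)-u*.076)
# fin top in top view
print("fin top", f(715,115,.062),"scene fin top",g(56,240,.062))
# crank sleeve top
print("sleeve top", f(112,256,.111), "scene", g(647,86,.111),"pointer",f(135,279,.05))
E
```

```text
dial [0.49550475 0.2754301  0.046     ] mark [0.49240535 0.35265614 0.046     ] tube [0.50512217 0.065188   0.178     ] tubescene [0.51375809 0.06357692 0.178     ] mouth [ 0.51020013 -0.02258617  0.015     ] [ 0.58186636 -0.01870938  0.015     ] [ 0.4385339  -0.02646296  0.015     ]
0.07728820747748716 92.29828267425336
0.21046195717581426 92.619140853987
0.2983783707254592 92.82300567506292
mouth yaw -86.90360067162024 0.1435420204558794
plate [[0.5749, -0.056, 0.012], [0.6036, -0.2518, 0.012], [0.5155, -0.2654, 0.012], [0.4825, -0.0703, 0.012]] [np.float64(0.1979), np.float64(0.0892), np.float64(0.1979), np.float64(0.0934)]
car yaw 98.97372976519021
origin from plate [ 0.53570298 -0.10753902  0.012     ] rim scene [ 0.5284438  -0.10776022  0.028     ]
handle [ 0.55657761 -0.2355088   0.        ] [ 0.55598059 -0.23594782  0.012     ]
fin top [ 0.55265806 -0.23023422  0.062     ] scene fin top [ 0.56214041 -0.23640908  0.062     ]
sleeve top [0.44613229 0.27723396 0.111     ] scene [0.45153103 0.27112141 0.111     ] pointer [0.42553836 0.27272675 0.05      ]
```

```bash
cat > plan.py <<'E'
import sys,numpy as np
from scipy.spatial.transform import Rotation as R
from bench import read_state
# x y z, heading of tool y (deg), rows -> tool-frame rows
x,y,z,h,n=map(float,sys.argv[1:6]);n=int(n);s=read_state()
w,a,b,c=s["eef_rot"];r=R.from_quat([a,b,c,w]);p=s["ee_pos"]
h=np.radians(h);Y=np.array([np.cos(h),np.sin(h),0]);Z=np.array([0,0,-1.]);X=np.cross(Y,Z)
rt=R.from_matrix(np.array([X,Y,Z]).T)
dr=(r.inv()*rt).as_rotvec()
yy=r.as_matrix()[:,1];print("t",s["time_s"],"p",p.round(4),"yhead",np.degrees(np.arctan2(yy[1],yy[0])).round(2),"F",s["wrist_force"].round(1),"open",round(s["opening"],4))
step=(np.array([x,y,z])-p)/n
for i in range(n):
    ri=r*R.from_rotvec(dr*i/n);print((ri.inv().apply(step)/.1).round(3).tolist()+(dr/n/2/np.pi).round(4).tolist())
E
python3 plan.py .5563 -.2355 .2 9 20
```

```text
t 0.1 p [0.1787 0.6244 0.2379] yhead 74.03 F [-0.4  0.1  0.2] open 0.0881
[-0.3, -0.361, 0.02, -0.0, 0.0, 0.009]
[-0.32, -0.344, 0.02, -0.0, 0.0, 0.009]
[-0.339, -0.325, 0.019, -0.0, 0.0, 0.009]
[-0.357, -0.305, 0.019, -0.0, 0.0, 0.009]
[-0.373, -0.285, 0.019, -0.0, 0.0, 0.009]
[-0.389, -0.263, 0.019, -0.0, 0.0, 0.009]
[-0.403, -0.241, 0.019, -0.0, 0.0, 0.009]
[-0.416, -0.217, 0.019, -0.0, 0.0, 0.009]
[-0.428, -0.193, 0.019, -0.0, 0.0, 0.009]
[-0.438, -0.169, 0.019, -0.0, 0.0, 0.009]
[-0.447, -0.144, 0.019, -0.0, 0.0, 0.009]
[-0.454, -0.118, 0.019, -0.0, 0.0, 0.009]
[-0.46, -0.092, 0.019, -0.0, 0.0, 0.009]
[-0.465, -0.066, 0.019, -0.0, 0.0, 0.009]
[-0.468, -0.039, 0.019, -0.0, 0.0, 0.009]
[-0.469, -0.013, 0.019, -0.0, 0.0, 0.009]
[-0.469, 0.014, 0.019, -0.0, 0.0, 0.009]
[-0.468, 0.041, 0.019, -0.0, 0.0, 0.009]
[-0.465, 0.067, 0.019, -0.0, 0.0, 0.009]
[-0.46, 0.093, 0.019, -0.0, 0.0, 0.009]
```

Emit:
{"fn": "move_arm", "kwargs": {
  "moves": [
    [[-0.3,-0.36,0,0,0,0.009],[-0.32,-0.34,0,0,0,0.009],[-0.34,-0.325,0,0,0,0.009],[-0.36,-0.305,0,0,0,0.009],[-0.37,-0.285,0,0,0,0.009]]
  ],
  "claw": -1
}}

```text
time_s: 0.6
ee_pos: [0.2742, 0.4083, 0.2385]
eef_rot: [0.0, 0.278, 0.961, -0.0]
wrist_force: [0.6, 0.9, -0.2]
opening: 0.0878
gripper_force: 0.0
```

Emit:
{"fn": "move_arm", "kwargs": {
  "moves": [
    [[-0.39,-0.26,0,0,0,0.009],[-0.4,-0.24,0,0,0,0.009],[-0.42,-0.22,0,0,0,0.009],[-0.43,-0.19,0,0,0,0.009],[-0.44,-0.17,0,0,0,0.009]]
  ]
}}

```text
time_s: 1.1
ee_pos: [0.3692, 0.1936, 0.2387]
eef_rot: [-0.0, 0.411, 0.912, 0.0]
wrist_force: [0.6, 0.4, 0.1]
opening: 0.0882
gripper_force: 0.0
```

Emit:
{"fn": "move_arm", "kwargs": {
  "moves": [
    [[-0.45,-0.145,0,0,0,0.009],[-0.45,-0.12,0,0,0,0.009],[-0.46,-0.09,0,0,0,0.009],[-0.465,-0.065,0,0,0,0.009],[-0.47,-0.04,0,0,0,0.009]]
  ]
}}

```text
time_s: 1.6
ee_pos: [0.464, -0.0211, 0.2387]
eef_rot: [-0.0, 0.535, 0.845, 0.0]
wrist_force: [0.9, 0.6, -0.0]
opening: 0.0878
gripper_force: 0.0
```

Emit:
{"fn": "move_arm", "kwargs": {
  "moves": [
    [[-0.47,-0.013,0,0,0,0.009],[-0.47,0.014,0,0,0,0.009],[-0.47,0.04,0,0,0,0.009],[-0.465,0.067,0,0,0,0.009],[-0.46,0.09,0,0,0,0.009]]
  ]
}}

```text
time_s: 2.1
ee_pos: [0.559, -0.2359, 0.2383]
eef_rot: [-0.0, 0.649, 0.761, 0.0]
wrist_force: [0.9, 0.0, 0.3]
opening: 0.088
gripper_force: 0.0
```

```bash
python3 plan.py .5563 -.2355 .1 9 5; python3 plan.py .5563 -.2355 .029 9 5
```

```text
t 2.1 p [ 0.559  -0.2359  0.2383] yhead 9.12 F [0.9 0.  0.3] open 0.088
[0.002, -0.005, 0.277, -0.0, -0.0, 0.0001]
[0.002, -0.005, 0.277, -0.0, -0.0, 0.0001]
[0.002, -0.005, 0.277, -0.0, -0.0, 0.0001]
[0.002, -0.005, 0.277, -0.0, -0.0, 0.0001]
[0.002, -0.005, 0.277, -0.0, -0.0, 0.0001]
t 2.1 p [ 0.559  -0.2359  0.2383] yhead 9.12 F [0.9 0.  0.3] open 0.088
[0.002, -0.005, 0.419, -0.0, -0.0, 0.0001]
[0.002, -0.005, 0.419, -0.0, -0.0, 0.0001]
[0.002, -0.005, 0.419, -0.0, -0.0, 0.0001]
[0.002, -0.005, 0.419, -0.0, -0.0, 0.0001]
[0.002, -0.005, 0.419, -0.0, -0.0, 0.0001]
```

Emit:
{"fn": "move_arm", "kwargs": {
  "moves": [
    [[0,-0.03,0.45,0,0,0],[0,0,0.45,0,0,0],[0,0,0.45,0,0,0],[0,0,0.4,0,0,0],[0,0,0.34,0,0,0]]
  ]
}}

```text
time_s: 2.6
ee_pos: [0.5546, -0.2343, 0.0271]
eef_rot: [-0.001, 0.648, 0.762, -0.0]
wrist_force: [0.4, 0.2, 0.0]
opening: 0.0882
gripper_force: 0.0
```

Emit:
{"fn": "move_arm", "kwargs": {
  "moves": [
    [[0,0,0,0,0,0],[0,0,0,0,0,0],[0,0,0,0,0,0],[0,0,0,0,0,0],[0,0,0,0,0,0]]
  ],
  "claw": 1,
  "grip_force": 25
}}

```text
time_s: 3.1
ee_pos: [0.5566, -0.2352, 0.0312]
eef_rot: [0.001, 0.648, 0.762, 0.001]
wrist_force: [0.2, 0.4, -1.2]
opening: 0.05
gripper_force: 0.0
```

```bash
python3 - <<'E'
from h import *
t=get_image("top");cv2.imwrite("pics/t2.png",cv2.resize(t["pixels"][150:290,250:450,::-1],None,fx=3,fy=3,interpolation=cv2.INTER_CUBIC))
E
python3 plan.py .5245 -.2336 .029 2.75 5
```

```text
t 3.15 p [ 0.5564 -0.235   0.0309] yhead 9.24 F [ 0.5 -0.1 -0.3] open 0.0463
[0.013, -0.063, 0.004, 0.0001, 0.0, 0.0036]
[0.012, -0.063, 0.004, 0.0001, 0.0, 0.0036]
[0.01, -0.063, 0.004, 0.0001, 0.0, 0.0036]
[0.009, -0.063, 0.004, 0.0001, 0.0, 0.0036]
[0.007, -0.063, 0.004, 0.0001, 0.0, 0.0036]
```

View pics/t2.png

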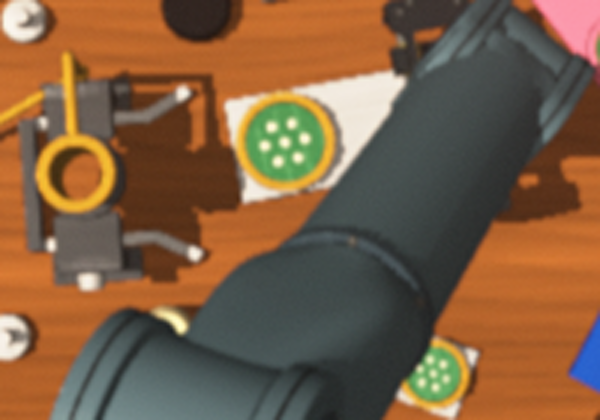

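The carriage has not moved (its glass is still at about (345,197)), and the fingers are still closing, so I let them finish.

Emit:
{"fn": "move_arm", "kwargs": {
  "moves": [
    [[0,0,0,0,0,0],[0,0,0,0,0,0],[0,0,0,0,0,0],[0,0,0,0,0,0],[0,0,0,0,0,0]]
  ]
}}

```text
time_s: 3.65
ee_pos: [0.5558, -0.2349, 0.0297]
eef_rot: [0.0, 0.648, 0.762, 0.0]
wrist_force: [0.5, 0.0, -0.3]
opening: 0.0155
gripper_force: 25.0
```

Emit:
{"fn": "move_arm", "kwargs": {
  "moves": [
    [[0,0,0,0,0,0],[0,0,0,0,0,0]]
  ]
}}

```text
time_s: 3.85
ee_pos: [0.5559, -0.2349, 0.0298]
eef_rot: [0.0, 0.648, 0.762, 0.0]
wrist_force: [0.4, -0.3, 0.1]
opening: 0.0159
gripper_force: 25.0
```

```bash
python3 plan.py .519 -.2236 .031 2.75 10; python3 - <<'E'
from h import *
t=get_image("top");hsv=cv2.cvtColor(t["pixels"],cv2.COLOR_RGB2HSV)
m=((hsv[...,0]>12)&(hsv[...,0]<45)&(hsv[...,1]>130)&(hsv[...,2]>120)).astype(np.uint8)
m[:175]=0;m[225:]=0;m[:,:322]=0;m[:,366:]=0
c=max(cv2.findContours(m,0,1)[0],key=cv2.contourArea);e=cv2.fitEllipse(c);print(onz(t,*e[0],.028),e)
E
```

```text
t 3.85 p [ 0.5559 -0.2349  0.0298] yhead 9.22 F [ 0.4 -0.3  0.1] open 0.0159
[0.017, -0.035, -0.001, 0.0, 0.0, 0.0018]
[0.017, -0.035, -0.001, 0.0, 0.0, 0.0018]
[0.016, -0.035, -0.001, 0.0, 0.0, 0.0018]
[0.016, -0.035, -0.001, 0.0, 0.0, 0.0018]
[0.015, -0.035, -0.001, 0.0, 0.0, 0.0018]
[0.015, -0.035, -0.001, 0.0, 0.0, 0.0018]
[0.015, -0.036, -0.001, 0.0, 0.0, 0.0018]
[0.014, -0.036, -0.001, 0.0, 0.0, 0.0018]
[0.014, -0.036, -0.001, 0.0, 0.0, 0.0018]
[0.013, -0.036, -0.001, 0.0, 0.0, 0.0018]
[ 0.53613101 -0.10717514  0.028     ] ((344.83990478515625, 196.52529907226562), (31.999832153320312, 32.927852630615234), 173.50547790527344)
```

Emit:
{"fn": "move_arm", "kwargs": {
  "moves": [
    [[0.017,-0.035,0,0,0,0.0018],[0.017,-0.035,0,0,0,0.0018],[0.016,-0.035,0,0,0,0.0018],[0.016,-0.035,0,0,0,0.0018],[0.015,-0.035,0,0,0,0.0018]]
  ]
}}

```text
time_s: 4.4
ee_pos: [0.5367, -0.2292, 0.0297]
eef_rot: [-0.0, 0.67, 0.743, -0.0]
wrist_force: [2.4, 0.6, -1.4]
opening: 0.0158
gripper_force: 25.0
```

Emit:
{"fn": "move_arm", "kwargs": {
  "moves": [
    [[0.015,-0.035,0,0,0,0.0018],[0.015,-0.035,0,0,0,0.0018],[0.015,-0.035,0,0,0,0.0018],[0.014,-0.035,0,0,0,0.0018],[0.013,-0.035,0,0,0,0.0018]]
  ]
}}

```text
time_s: 4.9
ee_pos: [0.5188, -0.2234, 0.0297]
eef_rot: [0.0, 0.69, 0.724, 0.0]
wrist_force: [0.9, 0.2, -1.8]
opening: 0.0157
gripper_force: 25.0
```

```bash
cat > rim.py <<'E'
from h import *
O=np.array([.5054,.0656]);a=np.radians(92.75);ex=np.array([np.cos(a),np.sin(a)]);ey=np.array([-ex[1],ex[0]])
s=read_state();p=s["ee_pos"][:2]-O;print("tcp fix",(p@ex).round(4),(p@ey).round(4),s["ee_pos"][2],"F",s["wrist_force"].round(1))
t=get_image("top");hsv=cv2.cvtColor(t["pixels"],cv2.COLOR_RGB2HSV)
m=((hsv[...,0]>12)&(hsv[...,0]<45)&(hsv[...,1]>130)&(hsv[...,2]>120)).astype(np.uint8)
m[:175]=0;m[225:]=0;m[:,:305]=0;m[:,366:]=0
c=max(cv2.findContours(m,0,1)[0],key=cv2.contourArea);e=cv2.fitEllipse(cv2.convexHull(c));r=onz(t,*e[0],.028)[:2];v=r-s["ee_pos"][:2]
print("rim fix",((r-O)@ex).round(4),((r-O)@ey).round(4),e[1],"handle->rim",np.hypot(*v),np.degrees(np.arctan2(v[1],v[0])))
E
python3 rim.py; python3 plan.py .5116 -.0673 .0298 2.75 12 | head -3
```

```text
tcp fix -0.2894 0.0004 0.02972688477353289 F [ 0.9  0.2 -1.8]
rim fix -0.1597 -0.002 (32.51996994018555, 35.034759521484375) handle->rim 0.1297070717452841 91.6577353391222
t 4.95 p [ 0.5183 -0.2233  0.0297] yhead 2.65 F [-0.3 -0.3 -0.4] open 0.0159
[0.13, 0.0, -0.0, -0.0, -0.0, -0.0]
[0.13, 0.0, -0.0, -0.0, -0.0, -0.0]
```

Emit:
{"fn": "move_arm", "kwargs": {
  "moves": [
    [[0.14,0,0,0,0,0],[0.14,0,0,0,0,0],[0.14,0,0,0,0,0],[0.14,0,0,0,0,0],[0.14,0,0,0,0,0]]
  ]
}}

```text
time_s: 5.45
ee_pos: [0.5157, -0.152, 0.0297]
eef_rot: [-0.0, 0.69, 0.724, 0.0]
wrist_force: [0.2, -2.2, -1.0]
opening: 0.0156
gripper_force: 25.0
```

```bash
python3 rim.py
```

```text
tcp fix -0.2178 0.0002 0.02970380502027659 F [ 0.2 -2.2 -1. ]
rim fix -0.091 0.0003 (31.681034088134766, 33.446231842041016) handle->rim 0.1268481917795181 92.80612106530835
```

Aligned, with the nose at the rail entry. I keep sliding gently.

Emit:
{"fn": "move_arm", "kwargs": {
  "moves": [
    [[0.12,0,0,0,0,0],[0.12,0,0,0,0,0],[0.12,0,0,0,0,0],[0.12,0,0,0,0,0],[0.12,0,0,0,0,0]]
  ]
}}

```text
time_s: 6.0
ee_pos: [0.5128, -0.0927, 0.0297]
eef_rot: [-0.0, 0.69, 0.724, 0.0]
wrist_force: [-0.4, -2.4, -0.4]
opening: 0.0156
gripper_force: 25.0
```

Emit:
{"fn": "move_arm", "kwargs": {
  "moves": [
    [[0.06,0,0,0,0,0],[0.05,0,0,0,0,0],[0.04,0,0,0,0,0],[0.03,0,0,0,0,0],[0,0,0,0,0,0]]
  ]
}}

```text
time_s: 6.5
ee_pos: [0.512, -0.0753, 0.0297]
eef_rot: [-0.0, 0.69, 0.724, 0.0]
wrist_force: [-0.0, -0.7, 0.9]
opening: 0.016
gripper_force: 25.0
```

```bash
python3 plan.py .5116 -.0643 .0298 2.75 1
```

```text
t 6.5 p [ 0.512  -0.0753  0.0297] yhead 2.76 F [-0.  -0.7  0.9] open 0.016
[0.11, 0.002, -0.001, -0.0, -0.0001, 0.0]
```

Emit:
{"fn": "move_arm", "kwargs": {
  "moves": [
    [[0.025,0,0,0,0,0],[0.025,0,0,0,0,0],[0.025,0,0,0,0,0],[0.02,0,0,0,0,0],[0.015,0,0,0,0,0]]
  ]
}}

```text
time_s: 7.0
ee_pos: [0.5115, -0.0646, 0.0297]
eef_rot: [-0.0, 0.69, 0.724, -0.0]
wrist_force: [-0.7, -1.1, -0.6]
opening: 0.0154
gripper_force: 25.0
```

Emit:
{"fn": "move_arm", "kwargs": {
  "moves": [
    [[0.01,0,0,0,0,0],[0.01,0,0,0,0,0],[0.01,0,0,0,0,0]]
  ]
}}

```text
time_s: 7.3
ee_pos: [0.5119, -0.0631, 0.0299]
eef_rot: [0.001, 0.69, 0.724, -0.0]
wrist_force: [1.9, -7.8, -0.2]
opening: 0.0155
gripper_force: 25.0
```

Emit:
{"fn": "move_arm", "kwargs": {
  "moves": [
    [[0.015,0,0,0,0,0],[0.01,0,0,0,0,0],[0.01,0,0,0,0,0],[0,0,0,0,0,0]]
  ]
}}

```text
time_s: 7.7
ee_pos: [0.5124, -0.0628, 0.0304]
eef_rot: [0.003, 0.691, 0.723, -0.001]
wrist_force: [1.7, -11.8, -0.5]
opening: 0.0156
gripper_force: 25.0
```

```bash
python3 - <<'E'
from h import *
t=get_image("top");s=get_image("scene")
a=cv2.resize(s["pixels"][140:260,240:480,::-1],None,fx=3.3,fy=3.3,interpolation=cv2.INTER_CUBIC);cv2.imwrite("pics/s3.png",a)
E
```

```text
(no output)
```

View pics/s3.png

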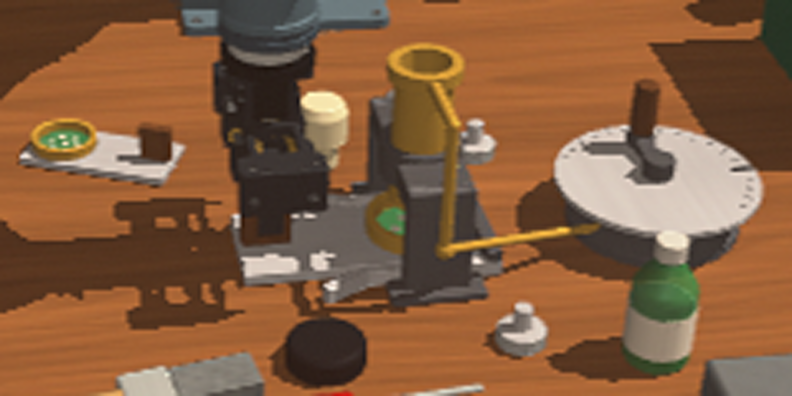

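The carriage is home: its rim is under the tube, its nose meets the stop and the push force is 12 N. I relieve the push, release and lift.

Emit:
{"fn": "move_arm", "kwargs": {
  "moves": [
    [[-0.03,0,0,0,0,0],[0,0,0,0,0,0],[0,0,0,0,0,0],[0,0,0,0,0,0],[0,0,0,0,0,0]]
  ],
  "claw": -1
}}

```text
time_s: 8.3
ee_pos: [0.5113, -0.0606, 0.0297]
eef_rot: [-0.0, 0.69, 0.724, 0.0]
wrist_force: [-0.5, 0.9, -0.7]
opening: 0.0535
gripper_force: 0.0
```

Emit:
{"fn": "move_arm", "kwargs": {
  "moves": [
    [[0,0,0,0,0,0],[0,0,-0.2,0,0,0],[0,0,-0.5,0,0,0],[0,0,-0.5,0,0,0],[0,0,-0.5,0,0,0]]
  ]
}}

```text
time_s: 8.8
ee_pos: [0.5107, -0.0612, 0.2014]
eef_rot: [-0.0, 0.69, 0.724, -0.0]
wrist_force: [1.0, -0.5, 1.2]
opening: 0.0879
gripper_force: 0.0
```

Emit:
{"fn": "move_arm", "kwargs": {
  "moves": [
    [[0,0,-0.5,0,0,0],[0,0,0,0,0,0]]
  ]
}}

```text
time_s: 9.0
ee_pos: [0.5149, -0.062, 0.2557]
eef_rot: [0.003, 0.69, 0.724, 0.004]
wrist_force: [0.0, -0.2, -0.9]
opening: 0.088
gripper_force: 0.0
```

```bash
python3 plan.py .4455 .2735 .26 2.75 10|head -2;python3 - <<'E'
from h import *
t=get_image("top");cv2.imwrite("pics/t4.png",cv2.resize(t["pixels"][150:290,155:415,::-1],None,fx=3,fy=3,interpolation=cv2.INTER_CUBIC))
E
```

```text
t 9.0 p [ 0.5149 -0.062   0.2557] yhead 2.72 F [ 0.  -0.2 -0.9] open 0.088
[0.338, -0.053, -0.005, 0.0002, -0.0, -0.0]
```

View pics/t4.png

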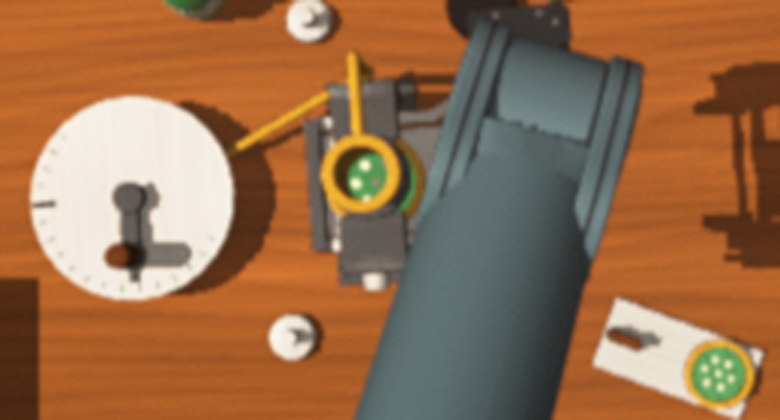

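The glass is seen through the tube, the rim is under the arch, and the crank is unchanged. Now over to the crank.

Emit:
{"fn": "move_arm", "kwargs": {
  "moves": [
    [[0.34,-0.06,0,0,0,0],[0.34,-0.05,0,0,0,0],[0.34,-0.05,0,0,0,0],[0.34,-0.05,0,0,0,0],[0.34,-0.05,0,0,0,0]]
  ]
}}

```text
time_s: 9.55
ee_pos: [0.4757, 0.1085, 0.2484]
eef_rot: [-0.001, 0.69, 0.724, -0.001]
wrist_force: [0.5, -0.1, 0.9]
opening: 0.0885
gripper_force: 0.0
```

Emit:
{"fn": "move_arm", "kwargs": {
  "moves": [
    [[0.34,-0.05,0,0,0,0],[0.34,-0.05,0,0,0,0],[0.34,-0.05,0,0,0,0],[0.34,-0.05,0,0,0,0],[0.3,-0.05,0,0,0,0]]
  ]
}}

```text
time_s: 10.05
ee_pos: [0.4427, 0.2733, 0.2482]
eef_rot: [-0.0, 0.69, 0.724, -0.001]
wrist_force: [0.5, -0.1, -0.9]
opening: 0.0881
gripper_force: 0.0
```

```bash
python3 plan.py .4455 .2735 .072 2.75 5
```

```text
t 10.05 p [0.4427 0.2733 0.2482] yhead 2.81 F [ 0.5 -0.1 -0.9] open 0.0881
[0.0, 0.006, 0.352, -0.0001, 0.0, 0.0]
[0.0, 0.006, 0.352, -0.0001, 0.0, 0.0]
[0.0, 0.006, 0.352, -0.0001, 0.0, 0.0]
[0.0, 0.006, 0.352, -0.0001, 0.0, 0.0]
[0.0, 0.006, 0.352, -0.0001, 0.0, 0.0]
```

Emit:
{"fn": "move_arm", "kwargs": {
  "moves": [
    [[0,0.03,0.4,0,0,0],[0,0,0.4,0,0,0],[0,0,0.35,0,0,0],[0,0,0.33,0,0,0],[0,0,0.28,0,0,0]]
  ]
}}

```text
time_s: 10.55
ee_pos: [0.4455, 0.2709, 0.0706]
eef_rot: [-0.0, 0.69, 0.724, -0.002]
wrist_force: [0.7, 0.4, 0.8]
opening: 0.0881
gripper_force: 0.0
```

Emit:
{"fn": "move_arm", "kwargs": {
  "moves": [
    [[0,0,0,0,0,0],[0,0,0,0,0,0],[0,0,0,0,0,0],[0,0,0,0,0,0],[0,0,0,0,0,0]]
  ],
  "claw": 1,
  "grip_force": 15
}}

```text
time_s: 11.05
ee_pos: [0.4478, 0.2726, 0.0748]
eef_rot: [0.0, 0.69, 0.724, 0.001]
wrist_force: [-0.4, 0.1, 1.2]
opening: 0.0499
gripper_force: 0.0
```

Emit:
{"fn": "move_arm", "kwargs": {
  "moves": [
    [[0,0,0,0,0,0],[0,0,0,0,0,0],[0,0,0,0,0,0],[0,0,0,0,0,0],[0,0,0,0,0,0]]
  ]
}}

```text
time_s: 11.55
ee_pos: [0.4473, 0.2721, 0.0738]
eef_rot: [-0.0, 0.69, 0.724, 0.0]
wrist_force: [-1.5, -0.5, 1.9]
opening: 0.0228
gripper_force: 15.0
```

Emit:
{"fn": "move_arm", "kwargs": {
  "moves": [
    [[0.052,0.003,0,0,0,0],[0.052,0.009,0,0,0,0],[0.05,0.014,0,0,0,0],[0.049,0.019,0,0,0,0],[0.046,0.024,0,0,0,0]]
  ],
  "grip_force": 40
}}

```text
time_s: 12.05
ee_pos: [0.4537, 0.2976, 0.0738]
eef_rot: [0.0, 0.69, 0.724, 0.0]
wrist_force: [1.4, -3.1, 2.0]
opening: 0.0223
gripper_force: 40.0
```

```bash
cat > crank.py <<'E'
from h import *
C=np.array([.4955,.2753]);a=np.radians(92.75);ex=np.array([np.cos(a),np.sin(a)]);ey=np.array([-ex[1],ex[0]])
s=read_state();p=s["ee_pos"][:2]-C;X,Y=p@ex,p@ey;print("fix rel",X.round(4),Y.round(4),"R",np.hypot(X,Y).round(4),"crank",2.2-np.arctan2(Y,X),"F",(s["wrist_force"][:2]@ex).round(1),(s["wrist_force"][:2]@ey).round(1),s["opening"])
E
python3 crank.py
```

```text
fix rel 0.0243 0.0407 R 0.0474 crank 1.1669478255894148 F -3.2 -1.2 0.02227202526620235
```

Emit:
{"fn": "move_arm", "kwargs": {
  "moves": [
    [[0.044,0.029,0,0,0,0],[0.04,0.033,0,0,0,0],[0.037,0.037,0,0,0,0],[0.032,0.041,0,0,0,0],[0.028,0.044,0,0,0,0]]
  ]
}}

```text
time_s: 12.55
ee_pos: [0.4711, 0.3158, 0.0738]
eef_rot: [0.0, 0.69, 0.724, -0.0]
wrist_force: [0.9, -5.3, 4.8]
opening: 0.0227
gripper_force: 40.0
```

```bash
python3 crank.py; python3 - <<'E'
from h import *
t=get_image("scene");cv2.imwrite("pics/s5.png",cv2.resize(t["pixels"][140:260,240:480,::-1],None,fx=3.3,fy=3.3,interpolation=cv2.INTER_CUBIC))
E
```

```text
fix rel 0.0416 0.0225 R 0.0473 crank 1.7045158534641285 F -5.3 -0.7 0.022693933354784063
```

View pics/s5.png

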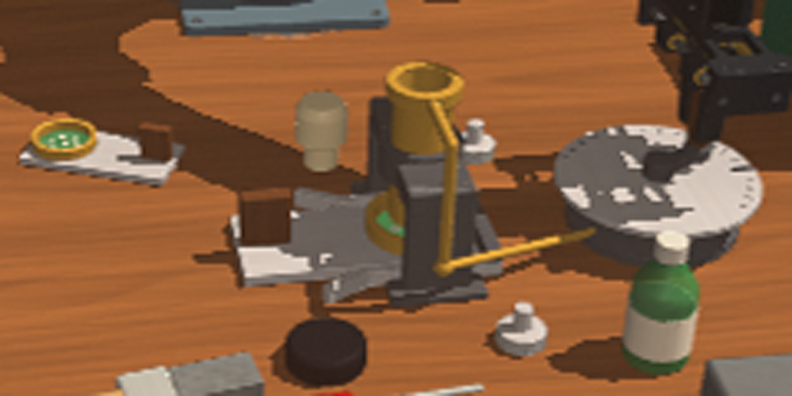

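Emit:
{"fn": "move_arm", "kwargs": {
  "moves": [
    [[0.023,0.047,0,0,0,0],[0.018,0.049,0,0,0,0],[0.013,0.05,0,0,0,0],[0.007,0.05,0,0,0,0],[0.001,0.025,0,0,0,0]]
  ]
}}

```text
time_s: 13.1
ee_pos: [0.4924, 0.3229, 0.0738]
eef_rot: [-0.0, 0.69, 0.724, -0.001]
wrist_force: [-1.3, -5.1, 6.8]
opening: 0.022
gripper_force: 40.0
```

Emit:
{"fn": "move_arm", "kwargs": {
  "moves": [
    [[0,0,0,0,0,0],[0,0,0,0,0,0]]
  ]
}}

```text
time_s: 13.3
ee_pos: [0.4927, 0.3229, 0.0738]
eef_rot: [0.0, 0.69, 0.724, -0.0]
wrist_force: [1.2, -4.8, 4.2]
opening: 0.0225
gripper_force: 40.0
```

```bash
python3 crank.py
```

```text
fix rel 0.0477 0.0006 R 0.0477 crank 2.188377868409509 F -4.9 -0.9 0.022494733393746098
```

Now release, lift and back away to see the dial.

Emit:
{"fn": "move_arm", "kwargs": {
  "moves": [
    [[0,0,0,0,0,0],[0,0,0,0,0,0],[0,0,0,0,0,0],[0,0,0,0,0,0],[0,0,0,0,0,0]]
  ],
  "claw": -1
}}

```text
time_s: 13.8
ee_pos: [0.492, 0.3238, 0.0736]
eef_rot: [-0.0, 0.69, 0.724, -0.0]
wrist_force: [-0.3, -0.8, 0.2]
opening: 0.0603
gripper_force: 0.0
```

Emit:
{"fn": "move_arm", "kwargs": {
  "moves": [
    [[0,0,0,0,0,0],[0,0,0,0,0,0],[0,0,-0.3,0,0,0],[0,0,-0.5,0,0,0],[0,0,-0.5,0,0,0]]
  ]
}}

```text
time_s: 14.3
ee_pos: [0.4917, 0.3229, 0.2047]
eef_rot: [0.0, 0.69, 0.724, -0.001]
wrist_force: [1.3, 0.4, 0.8]
opening: 0.088
gripper_force: 0.0
```

Emit:
{"fn": "move_arm", "kwargs": {
  "moves": [
    [[0,0,-0.4,0,0,0],[0,-0.45,0,0,0,0],[0.2,-0.4,0,0,0,0],[0.4,-0.2,0,0,0,0],[0.45,-0.1,0,0,0,0]]
  ]
}}

```text
time_s: 14.8
ee_pos: [0.3703, 0.4232, 0.2443]
eef_rot: [-0.001, 0.69, 0.724, -0.0]
wrist_force: [1.9, 0.5, -0.1]
opening: 0.0878
gripper_force: 0.0
```

Emit:
{"fn": "move_arm", "kwargs": {
  "moves": [
    [[0.45,0,0,0,0,0],[0.45,0,0,0,0,0],[0.3,0,0,0,0,0],[0,0,0,0,0,0]]
  ]
}}

```text
time_s: 15.2
ee_pos: [0.3641, 0.5472, 0.2428]
eef_rot: [-0.001, 0.688, 0.726, 0.0]
wrist_force: [-0.3, 0.1, -0.6]
opening: 0.0882
gripper_force: 0.0
```

```bash
python3 - <<'E'
from h import *
t=get_image("top");cv2.imwrite("pics/t6.png",cv2.resize(t["pixels"][150:290,155:415,::-1],None,fx=3,fy=3,interpolation=cv2.INTER_CUBIC))
E
```

```text
(no output)
```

View pics/t6.png

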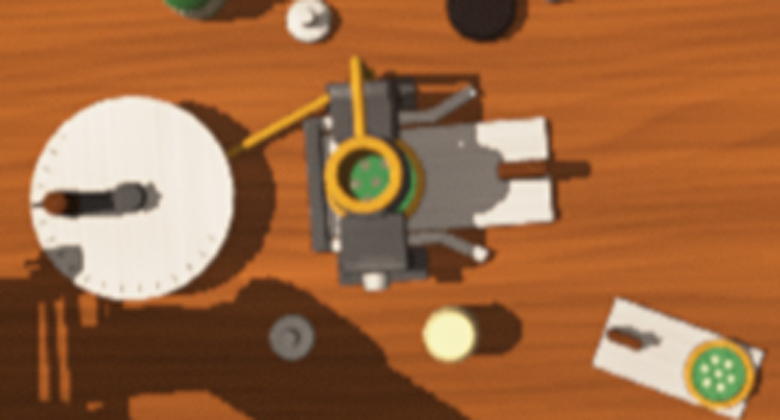

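The pointer lies over the bold mark at crop (40,204). The carriage tail corners are at crop (547,118) and (553,220). A quick numeric check follows.

```bash
python3 - <<'E'
from h import *
t=get_image("top");f=lambda u,v,z:onz(t,155+(u+.5)/3-.5,150+(v+.5)/3-.5,z)[:2]
O=np.array([.5054,.0656]);a=np.radians(92.75);ex=np.array([np.cos(a),np.sin(a)]);ey=np.array([-ex[1],ex[0]])
for q in((547,118),(553,220)):
    p=f(*q,.012)-O;print(p@ex,p@ey)
C=f(132,198,.046)
for n,q in(("sleeve",(55,203,.111)),("tip",(36,204,.05)),("mark",(43,204,.046))):
    p=f(*q)-C;print(n,p@ex,p@ey,np.arctan2(p@ey,p@ex))
E
```

```text
-0.15558355753649486 -0.045052600303113664
-0.15385824220565283 0.045942813303237726
sleeve 0.048509290105112096 0.0021724773048042503 0.04475486277637018
tip 0.08216202652821615 -0.0008881634385127896 -0.01080948077016835
mark 0.07728580549840121 -0.0006093304082354922 -0.007883954622582843
```

```bash
python3 -c "
from bench import *
print(finish_job())"
```

```text
the job is handed in; nothing more can be done
None
```

The job is handed in, with no verdict returned: by my last camera check the carriage is home against the stop (within about 1 mm), the crank's pointer is on the long bold mark (within about 0.05 rad), and I saw no bystander moved.

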